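# Take the quarter-turn cap off an instrument housing

### The arm

A 6-joint arm with a two-finger parallel gripper is mounted at the origin on a cart in front of the work surface, level with it; the furniture and walls round the work are solid. World frame = base frame: x ahead of the robot, y to its left, z up, the work surface at z = 0. Lengths are in m, angles in rad, forces in N, time in s.
With the tool pointing down it reaches from about 0.3 to 0.85 m from the base axis. Payload 4.2 kg.
Tool frame: the origin (TCP) lies midway between the tips of the shut fingers; the grasp point (between the pads) lies 19 mm behind it; z points along the fingers, y is the line along which they close (so a half turn about z gives the same grasp; the last joint's range is limited). The gripper opens to 91 mm and grips with 3 to 60 N. Pads are 32 mm wide; open, the fingers measure 118 mm over their backs; the gripper's body (76 mm by 178 mm) begins 60 mm behind the grasp point.
Start: joints at [1.244, 0.32, 1.565, -0, 1.257, -0.02], TCP at [0.174, 0.548, 0.214] pointing down, gripper open.
Joint ranges: [-3.11, 3.11], [-0.84, 2.01], [0.21, 2.61], [-1.34, 4.49], [0.05, 2.63], [-2.56, 2.56]. Speed limits (rad/s): [2.57, 2.57, 3.14, 3.14, 3.14, 3.14].

### API

Orientations are given as [roll, pitch, yaw] about the fixed x, y, z axes, in that order (R = Rz(yaw) Ry(pitch) Rx(roll)).
In Python, from plant import ctrl, eyes gives the robot as it stands. The module is installed in compiled form; this text tells all that it offers.
- The arm moves only by the shell command python3 -m creep 'ROWS' [FORCE]. ROWS is JSON, a list that holds one entry, the list of rows, each a list of 7 numbers: the closure, from 0 (fully open) to 1 (shut), then the shift along the world's x, y, z in mm, then the turn, a rotation vector about the world's x, y, z in degrees. A call has exactly 8 rows; each row shifts and turns the commanded pose from where the row before left it; what a row does not reach is not made up. A row lasts 1/12 s, in which the tool goes at most 41.7 mm and 7.16 degrees, less where a joint would pass 70% of its speed; a pose out of reach is approached as far as the arm can. A call with a gripper value outside its range is refused whole. The fingers move at their own pace and stop on an object; FORCE is the grip in N (left out, the last holds). Time passes only in rows, so rows that do not move let the fingers close, or fill a call up. It gives the time, the measured TCP pose, the force, the opening and the grip force at its end, in the units of the state.
- ctrl.state(): the state, without advancing time (a new reading comes with each control period).
- eyes.grab_frame(name): name is "scene" or "top" or "wrist"; returns a dict with "color" (480x640x3 uint8, red, green, blue), "range_z" (480x640 float32, m along the optical axis (not along the pixel's ray), 0 where there is no reading), "fx", "fy", "cx", "cy" (pixels), "pose" (4x4, takes a point from camera to world coordinates). Camera axes: x right, y down, z forward; pixel columns grow to the right and rows downward; lengths in m; the calibration is good to about 2 mm. A picture is of the moment at which its call begins.
- ctrl.close_job(): hands the job in; it is judged then, once.
The state is a dict: "time": time; "joint_positions": joint angles; "joint_velocities": joint speeds; "joint_efforts": joint torques, N m; "position": TCP position; "tool_rot": TCP orientation; "contact_force": force on the tool from outside, world axes, zero at the start; "wrist_torque": the same for the moment, N m; "width": finger opening in m; "gripper_force": force on a finger pad.
Only numpy, scipy, OpenCV 4.12 (cv2) and the standard library are available. Lean on these libraries where they do the work, as an engineer would, in place of code of your own. Each camera call takes 0.05 s, during which the arm holds its last target. There are 200 camera calls.

### The job

Of the two metal housings, open the one whose black cap has a straight grip bar: unscrew that cap anticlockwise until its bar lines up with the two raised bar marks on the housing, lift it straight off and stand it upright in the steel parts tray, then let go. Leave the housing with the round cap alone.

Things in the scene. Friction and masses are not known exactly. Their poses are not given: they have to be found in the camera images.
- bar_cap: black cap, 47.5 mm tall, about 60 g; origin centre of underside, z up. Straight grip bar on top along its x axis: 46 long, 16 wide (y), 21.5 to 47.5 mm above origin. Round flange 52 across, 15.5 to 21.5 mm up. Below it a plug 24 across with two lugs along x, 42 over both, 8 wide, 7 high; it stands upright on these. Same after a half turn
- bar_housing: grey, fixed, 110x96x30 mm; origin on desk under the port axis. Collar 56 across, rim 48 mm up. Closed cap: origin 32.5 mm up, bar 60 to 70 deg clockwise (from above) of housing x. Turns easily; lips hold it until its bar is along housing x within 12 deg (raised bar marks show this line); stops 9 deg past that. Lift clear: 16 mm. Bar marks at x = +-40 mm, closed dots 65 deg clockwise
- round_housing: bystander: the same metal housing, fixed, but with a round fluted black cap 52 mm across, top 72 mm above the desk. Origin on the desk under the middle. Not to be touched. (Fixed furniture near the work: a tall drill stand at x 0.40, y -0.65, and a 0.22 m high drawer cabinet at x 0.67, y 0.42.)
- tray: loose open steel parts tray, 0.5 kg, 130 x 120 mm (x, y) outside, 22 mm high, walls and floor 4 mm thick. Origin at the centre of its underside, z up.

How it is judged:
By the outcome, as a careful person would: the job done as asked, in the order asked, and still so for the second after the job is handed in, with the robot touching nothing.
It also fails if it takes over 48 s, if anything falls off the work surface, if the arm or the gripper's body presses on something with over 40 N, if the wrist force passes 120 N, or if a joint passes its speed limit or range.

## Working session

There is one attempt and no reset: what is moved stays moved. The work goes in short steps, Python scripts to look and compute and a shell command to move; the robot and the scene stay as the last step left them, time stands still between calls to the robot, and variables do not carry over. Pictures are saved under pics/ and viewed, at most 10 in all, crops included, and the job is handed in when it is done.

```bash
mkdir -p pics
python3 - <<'E'
from plant import ctrl, eyes
import cv2,numpy as np
for n in("top","scene"):
    f=eyes.grab_frame(n); np.savez(n+".npz",**f)
    cv2.imwrite(f"pics/{n}1.png",f["color"][:,:,::-1]); print(n,f["fx"],f["cx"],np.round(f["pose"],3).tolist())
s=ctrl.state();print(s)
E
```

```text
top 531.4611140571712 311.03629844481554 [[0.0, -0.991, 0.136, 0.379], [-1.0, 0.002, 0.013, 0.037], [-0.013, -0.136, -0.991, 1.135], [0.0, 0.0, 0.0, 1.0]]
scene 467.23107886615736 323.4542659964659 [[0.459, -0.631, 0.626, -0.034], [-0.888, -0.314, 0.335, -0.248], [-0.015, -0.71, -0.704, 0.661], [0.0, 0.0, 0.0, 1.0]]
{'time': 0.1, 'joint_positions': array([ 1.24397170e+00,  3.20210584e-01,  1.56554199e+00,  5.34455100e-06,
        1.25738078e+00, -2.00325536e-02]), 'joint_velocities': array([ 0.00056286,  0.00047173, -0.00120102, -0.00099504, -0.00139869,
        0.00200591]), 'joint_efforts': array([-5.39524499e-04, -4.13337708e+01, -2.32508433e+01,  7.28428806e-02,
        4.22040210e-02, -5.39152381e-05]), 'position': array([0.1735248 , 0.54772826, 0.21322017]), 'tool_rot': array([-3.14005236e+00, -3.59427089e-05,  2.83479891e+00]), 'contact_force': array([ 0.59533273,  0.64114137, -0.58232803]), 'wrist_torque': array([ 0.03104858, -0.0010099 , -0.03830918]), 'gripper_force': 0.0, 'width': 0.09094535936750275}
```

View pics/top1.png

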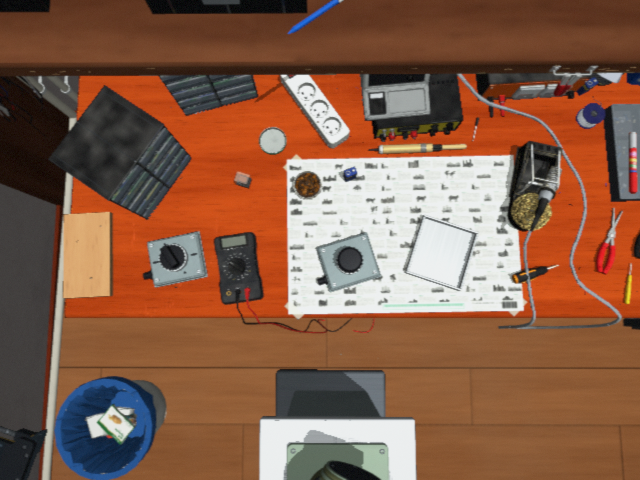

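View pics/scene1.png

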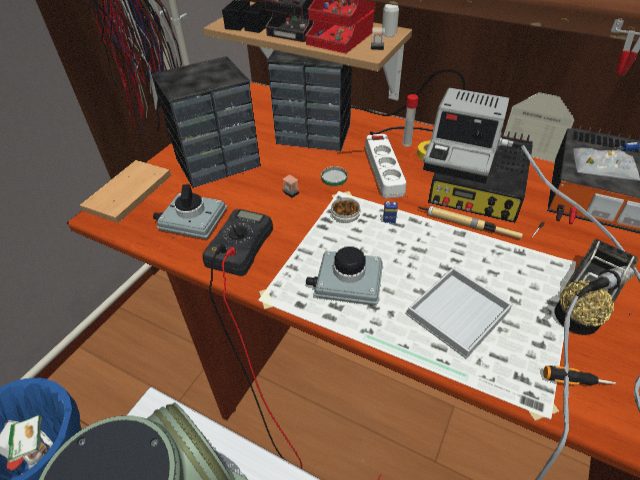

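The top view shows the bar housing at about (175,258), the round housing at (349,262) and the tray at (440,252). Next I'll measure these and zoom in on the bar housing.

```bash
cat > h.py <<'E'
import numpy as np,cv2
def cloud(f):
    z=np.asarray(f["range_z"],float); v,u=np.mgrid[:480,:640]
    P=np.stack([(u-f["cx"])/f["fx"]*z,(v-f["cy"])/f["fy"]*z,z],-1)
    T=np.asarray(f["pose"]); W=P@T[:3,:3].T+T[:3,3]; W[z==0]=np.nan
    return W
def region(W,box,lo,hi):
    u0,u1,v0,v1=box; w=W[v0:v1,u0:u1].reshape(-1,3); return w[(w[:,2]>lo)&(w[:,2]<hi)]
def rect(p):
    (c,s,a)=cv2.minAreaRect((p[:,:2]*1000).astype(np.float32)); return np.round(c,1),np.round(s,1),round(a,1),len(p),np.round(p[:,2].mean()*1000,1),np.round(p[:,:2].mean(0)*1000,1)
E
python3 - <<'E'
from h import *
f=dict(np.load("top.npz")); W=cloud(f)
B=(135,215,225,300)
for lo,hi in((.018,.036),(.04,.06),(.06,.1)): print("bar",lo,rect(region(W,B,lo,hi)))
R=(310,390,225,300)
for lo,hi in((.018,.036),(.06,.1)): print("round",lo,rect(region(W,R,lo,hi)))
print("tray",rect(region(W,(398,482,210,296),.012,.03)))
print("mm",rect(region(W,(212,264,228,306),.012,.1)))
im=f["color"][215:305,130:220,::-1]
cv2.imwrite("pics/crop1.png",cv2.resize(im,None,fx=6,fy=6,interpolation=cv2.INTER_CUBIC))
E
```

```text
bar 0.018 (array([481.5, 332.2]), array([ 96.3, 159.7]), 11.6, 1782, np.float64(28.6), array([477.4, 334.3]))
bar 0.04 (array([479.2, 335.7]), array([52.9, 55.9]), 44.9, 398, np.float64(52.0), array([479.1, 331.7]))
bar 0.06 (array([480.4, 337.1]), array([47. , 16.9]), 35.1, 222, np.float64(77.1), array([479.7, 335.1]))
round 0.018 (array([471.4, -17.5]), array([ 96.1, 129.6]), 17.4, 1843, np.float64(28.8), array([471.4, -24.3]))
round 0.06 (array([473.9, -26.9]), array([51.3, 53.3]), 75.9, 540, np.float64(70.5), array([473.4, -26.4]))
tray (array([ 494. , -224.3]), array([121.3, 131.3]), 71.4, 599, np.float64(20.6), array([ 493.6, -226.7]))
mm (array([457.1, 204.8]), array([154.4,  88.8]), 8.4, 2803, np.float64(33.4), array([458.9, 202.8]))
```

View pics/crop1.png

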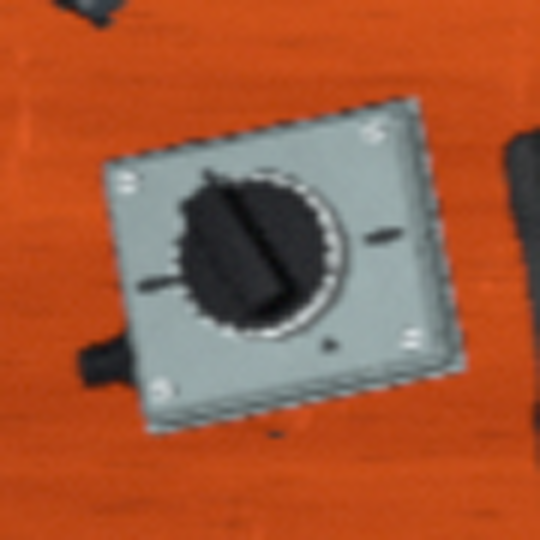

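Bar marks sit at crop (158,284) and (384,236), so housing x is about 102° in the world frame. The bar points up-left at about 35°, so the cap needs about +66° of turn. I'll move above it with the tool yaw going from 162° to 35°.

```bash
python3 - <<'E'
from h import *
W=cloud(dict(np.load("top.npz"))).reshape(-1,3)
c=W[(W[:,2]>.1)&(W[:,2]<.4)&(W[:,0]<.72)]; d=np.hypot(c[:,0]-.48,c[:,1]-.336); i=d.argsort()[:5]; print(np.round(c[i],3),d[i])
E
python3 -m creep '[[[0,20,-14,0,0,0,-7],[0,20,-14,0,0,0,-7],[0,20,-14,0,0,0,-7],[0,20,-14,0,0,0,-7],[0,20,-14,0,0,0,-7],[0,20,-14,0,0,0,-7],[0,20,-14,0,0,0,-7],[0,20,-14,0,0,0,-7]]]'
python3 -m creep '[[[0,19,-13,0,0,0,-7],[0,19,-13,0,0,0,-7],[0,19,-13,0,0,0,-7],[0,19,-13,0,0,0,-7],[0,19,-13,0,0,0,-7],[0,19,-13,0,0,0,-7],[0,19,-13,0,0,0,-7],[0,0,0,0,0,0,-7]]]'
python3 -m creep '[[[0,0,0,0,0,0,-7],[0,0,0,0,0,0,-7],[0,0,0,0,0,0,0],[0,0,0,0,0,0,0],[0,0,0,0,0,0,0],[0,0,0,0,0,0,0],[0,0,0,0,0,0,0],[0,0,0,0,0,0,0]]]'
python3 - <<'E'
from h import *
from plant import eyes,ctrl
print(ctrl.state())
f=eyes.grab_frame("wrist"); np.savez("w1.npz",**f); cv2.imwrite("pics/w1.png",f["color"][:,:,::-1])
W=cloud(f); w=W[(W[...,2]>.015)&(W[...,2]<.1)&(np.hypot(W[...,0]-.48,W[...,1]-.336)<.09)]
for lo,hi in((.024,.036),(.05,.058),(.065,.1)):
    p=w[(w[:,2]>lo)&(w[:,2]<hi)]; print(lo,rect(p))
E
```

```text
[[0.566 0.399 0.2  ]
 [0.568 0.397 0.206]
 [0.567 0.4   0.159]
 [0.568 0.399 0.202]
 [0.569 0.397 0.117]] [0.10671946 0.1074706  0.10747518 0.10760612 0.10766557]
time: 0.77
position: [0.3343, 0.4351, 0.2136]
tool_rot: [-3.141, 0.001, 1.851]
contact_force: [0.9, 0.1, 0.4]
width: 0.0915
gripper_force: 0.0
time: 1.43
position: [0.4696, 0.3428, 0.2133]
tool_rot: [3.14, 0.001, 0.871]
contact_force: [-0.4, -0.1, -0.4]
width: 0.091
gripper_force: 0.0
time: 2.1
position: [0.4666, 0.3453, 0.214]
tool_rot: [3.142, -0.0, 0.637]
contact_force: [0.4, -0.2, 0.5]
width: 0.0909
gripper_force: 0.0
{'time': 2.1, 'joint_positions': array([ 6.17282927e-01,  3.28140824e-01,  1.55178706e+00, -7.65710387e-05,
        1.26162931e+00,  1.55145537e+00]), 'joint_velocities': array([ 3.95800875e-04,  9.86249016e-04, -1.21458809e-03, -4.25160932e-05,
        1.38606913e-04,  3.70464146e-03]), 'joint_efforts': array([-5.51901918e-03, -4.18257093e+01, -2.33621120e+01,  3.48456390e-02,
       -7.58731551e-02, -6.68081993e-03]), 'position': array([0.46657078, 0.34525151, 0.21399143]), 'tool_rot': array([ 3.14151904e+00, -3.40441433e-05,  6.36647178e-01]), 'contact_force': array([ 0.41427967, -0.15069229,  0.48691494]), 'wrist_torque': array([-0.09720835,  0.07589251, -0.01194415]), 'gripper_force': 0.0, 'width': 0.09092436809925092}
0.024 (array([483.4, 322.9]), array([ 93.7, 153. ]), 12.1, 8344, np.float64(29.1), array([483.7, 337. ]))
0.05 (array([480.9, 339. ]), array([50.7, 52.9]), 35.1, 1779, np.float64(53.2), array([481. , 340.2]))
0.065 (array([479.9, 338.5]), array([46. , 16.1]), 34.6, 1167, np.float64(78.5), array([480.8, 339.5]))
```

View pics/w1.png

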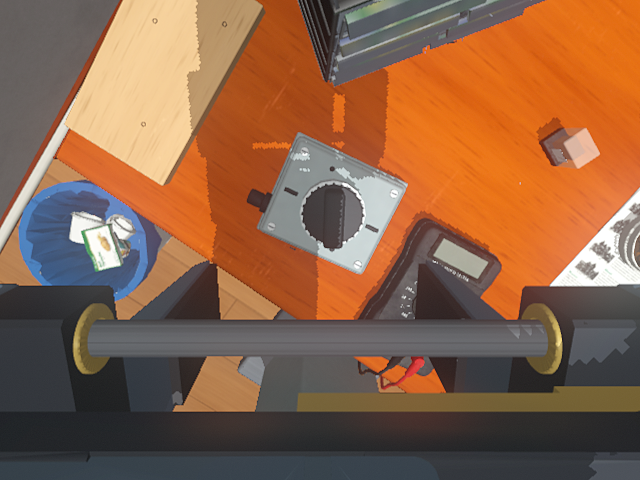

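The wrist view shows the bar cap at (334,215), bar vertical in the image and close to tool x, with the cabinet corner ahead of it. I'll check how far the wrist camera sticks out before descending.

Run:
```python
from h import *
f=dict(np.load("w1.npz")); print(np.round(f["pose"],3));
```

```text
[[ 0.594 -0.777 -0.208  0.525]
 [-0.804 -0.574 -0.152  0.388]
 [-0.001  0.258 -0.966  0.384]
 [ 0.     0.     0.     1.   ]]
```

```bash
python3 -m creep '[[[0,7,-3.5,0,0,0,-1.5],[0,7,-3,0,0,0,0],[0,0,0,-20,0,0,0],[0,0,0,-20,0,0,0],[0,0,0,-20,0,0,0],[0,0,0,-15,0,0,0],[0,0,0,0,0,0,0],[0,0,0,0,0,0,0]]]'
python3 - <<'E'
from h import *
from plant import eyes,ctrl
s=ctrl.state(); print(s["position"],s["tool_rot"])
f=eyes.grab_frame("wrist"); np.savez("w2.npz",**f); cv2.imwrite("pics/w2.png",f["color"][:,:,::-1])
W=cloud(f); w=W[(W[...,2]>.015)&(W[...,2]<.1)&(np.hypot(W[...,0]-.48,W[...,1]-.336)<.09)]
for lo,hi in((.05,.058),(.065,.1)):
    p=w[(w[:,2]>lo)&(w[:,2]<hi)]; print(lo,rect(p))
E
```

```text
time: 2.82
position: [0.481, 0.3382, 0.1385]
tool_rot: [3.141, 0.001, 0.609]
contact_force: [-0.0, 0.3, 0.1]
width: 0.0913
gripper_force: 0.0
[0.48100362 0.33818881 0.1384788 ] [3.14134396e+00 1.41631544e-03 6.08992392e-01]
0.05 (array([481.1, 339.4]), array([50.2, 53.2]), 35.3, 2837, np.float64(53.2), array([481.8, 339.8]))
0.065 (array([480.1, 338.7]), array([45.6, 15.7]), 35.0, 1916, np.float64(78.5), array([481.6, 339.6]))
```

View pics/w2.png

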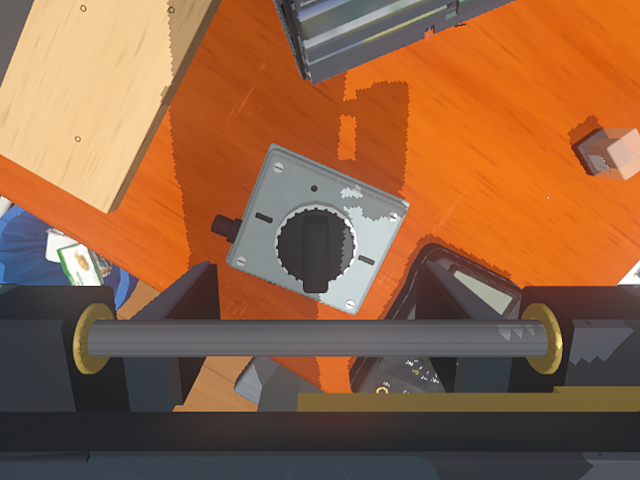

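The bar is at (316,250), midway between the fingers and aligned with tool x. I'll descend.

```bash
python3 -m creep '[[[0,-0.3,0.5,-9,0,0,0],[0,0,0,-9,0,0,0],[0,0,0,-9,0,0,0],[0,0,0,-9,0,0,0],[0,0,0,-8,0,0,0],[0,0,0,-6,0,0,0],[0,0,0,0,0,0,0],[0,0,0,0,0,0,0]]]'
python3 -m creep '[[[0,0,0,-6,0,0,0],[0,0,0,-6,0,0,0],[0,0,0,-6,0,0,0],[0,0,0,-6,0,0,0],[0,0,0,-5,0,0,0],[0,0,0,0,0,0,0],[0,0,0,0,0,0,0],[0,0,0,0,0,0,0]]]'
```

```text
time: 3.53
position: [0.4802, 0.3391, 0.0885]
tool_rot: [3.142, 0.001, 0.61]
contact_force: [-0.4, -0.0, 0.5]
width: 0.0911
gripper_force: 0.0
time: 4.2
position: [0.4805, 0.3393, 0.0601]
tool_rot: [3.141, -0.0, 0.61]
contact_force: [-0.0, 0.2, 0.3]
width: 0.0914
gripper_force: 0.0
```

```bash
python3 -m creep '[[[1,0,0,0,0,0,0],[1,0,0,0,0,0,0],[1,0,0,0,0,0,0],[1,0,0,0,0,0,0],[1,0,0,0,0,0,0],[1,0,0,0,0,0,0],[1,0,0,0,0,0,0],[1,0,0,0,0,0,0]]]' 25
python3 -m creep '[[[1,0,0,0,0,0,0],[1,0,0,0,0,0,0],[1,0,0,0,0,0,0],[1,0,0,0,0,0,3],[1,0,0,0,0,0,3],[1,0,0,0,0,0,3],[1,0,0,0,0,0,3],[1,0,0,0,0,0,0]]]'
python3 -c "
from plant import ctrl;print(ctrl.state()['wrist_torque'])"
```

```text
time: 4.87
position: [0.4803, 0.3392, 0.06]
tool_rot: [3.142, 0.0, 0.61]
contact_force: [0.1, 0.2, 0.0]
width: 0.0409
gripper_force: 0.0
time: 5.53
position: [0.4803, 0.3392, 0.06]
tool_rot: [3.142, 0.0, 0.82]
contact_force: [-0.2, 0.6, 0.4]
width: 0.0159
gripper_force: 25.0
[-0.05150629  0.11299999 -0.01117914]
```

```bash
python3 -m creep '[[[1,0,0,0,0,0,4],[1,0,0,0,0,0,4],[1,0,0,0,0,0,4],[1,0,0,0,0,0,4],[1,0,0,0,0,0,4],[1,0,0,0,0,0,4],[1,0,0,0,0,0,4],[1,0,0,0,0,0,4]]]'
python3 -m creep '[[[1,0,0,0,0,0,4],[1,0,0,0,0,0,4],[1,0,0,0,0,0,4],[1,0,0,0,0,0,4],[1,0,0,0,0,0,4],[1,0,0,0,0,0,3],[1,0,0,0,0,0,0],[1,0,0,0,0,0,0]]]'
python3 - <<'E'
from h import *
from plant import eyes,ctrl
print(ctrl.state()['wrist_torque'])
f=eyes.grab_frame("top"); W=cloud(f); print(rect(region(W,(135,215,225,300),.018,.036)))
im=f["color"][215:305,130:220,::-1]
f=eyes.grab_frame("wrist"); 
cv2.imwrite("pics/w3.png",np.hstack([cv2.resize(im,(400,400)),cv2.resize(f["color"][120:440,160:480,::-1],(400,400))]))
E
```

```text
time: 6.2
position: [0.4804, 0.3391, 0.0599]
tool_rot: [3.142, 0.0, 1.379]
contact_force: [-0.5, 0.2, -0.4]
width: 0.0161
gripper_force: 25.0
time: 6.87
position: [0.48, 0.339, 0.06]
tool_rot: [-3.141, 0.0, 1.777]
contact_force: [-0.9, -0.8, 1.3]
width: 0.0156
gripper_force: 25.0
[-0.16272611  0.19400473 -0.03162169]
(array([485.5, 299.2]), array([ 80.5, 102.9]), 88.2, 919, np.float64(28.6), array([484. , 302.7]))
```

View pics/w3.png

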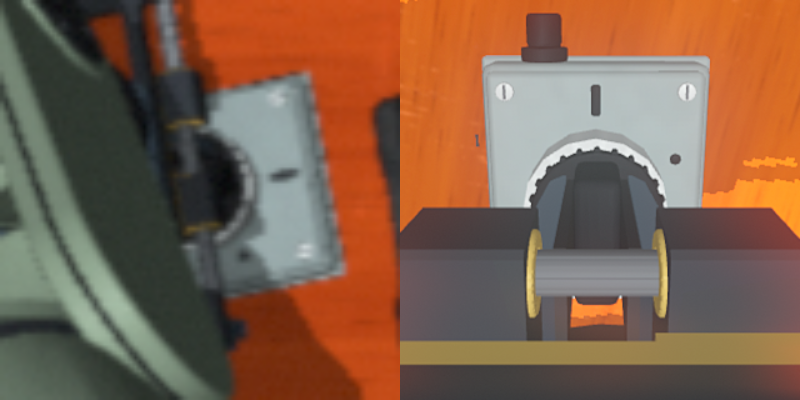

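The wrist crop shows the bar (597,200) in line with the mark (596,100). Now I'll lift straight up.

```bash
python3 -m creep '[[[1,0,0,2,0,0,0],[1,0,0,2,0,0,0],[1,0,0,3,0,0,0],[1,0,0,3,0,0,0],[1,0,0,4,0,0,0],[1,0,0,4,0,0,0],[1,0,0,4,0,0,0],[1,0,0,4,0,0,0]]]'
python3 -m creep '[[[1,0,0,8,0,0,0],[1,0,0,12,0,0,0],[1,0,0,15,0,0,0],[1,0,0,15,0,0,0],[1,0,0,15,0,0,0],[1,0,0,15,0,0,0],[1,0,0,10,0,0,0],[1,0,0,0,0,0,0]]]'
```

```text
time: 7.63
position: [0.4806, 0.3393, 0.0866]
tool_rot: [3.141, -0.0, 1.779]
contact_force: [0.4, 0.5, -0.3]
width: 0.016
gripper_force: 25.0
time: 8.3
position: [0.4816, 0.34, 0.1789]
tool_rot: [3.137, -0.002, 1.779]
contact_force: [-0.0, 0.3, -0.1]
width: 0.0158
gripper_force: 25.0
```

```bash
python3 -m creep '[[[1,0,-8,0,0,0,0],[1,0,-16,0,0,0,0],[1,0,-24,0,0,0,0],[1,0,-28,0,0,0,0],[1,0,-28,0,0,0,0],[1,0,-28,0,0,0,0],[1,0,-28,0,0,0,0],[1,0,-28,0,0,0,0]]]'
python3 -m creep '[[[1,1,-28,0,0,0,0],[1,1,-28,0,0,0,0],[1,2,-28,0,0,0,0],[1,2,-28,0,0,0,0],[1,2,-28,0,0,0,0],[1,2,-28,0,0,0,0],[1,2,-28,0,0,0,0],[1,2,-28,0,0,0,0]]]'
python3 -m creep '[[[1,0,-28,0,0,0,0],[1,0,-28,0,0,0,0],[1,0,-26,0,0,0,0],[1,0,-20,0,0,0,0],[1,0,-12,0,0,0,0],[1,0,-6,0,0,0,0],[1,0,0,0,0,0,0],[1,0,0,0,0,0,0]]]'
python3 - <<'E'
from h import *
from plant import eyes,ctrl
s=ctrl.state();print(s["position"])
f=eyes.grab_frame("wrist"); W=cloud(f)
w=W[(W[...,2]>.012)&(W[...,2]<.028)&(np.hypot(W[...,0]-.494,W[...,1]+.225)<.1)]; print(rect(w))
cv2.imwrite("pics/w4.png",f["color"][:,:,::-1])
E
```

```text
time: 8.97
position: [0.4788, 0.1483, 0.1748]
tool_rot: [-3.139, 0.001, 1.779]
contact_force: [0.7, -0.1, -0.7]
width: 0.0159
gripper_force: 25.0
time: 9.63
position: [0.4924, -0.0751, 0.1749]
tool_rot: [-3.139, -0.001, 1.778]
contact_force: [-0.0, 0.1, -0.2]
width: 0.0157
gripper_force: 25.0
time: 10.3
position: [0.4938, -0.1923, 0.1756]
tool_rot: [-3.141, -0.001, 1.779]
contact_force: [0.6, -0.1, -0.8]
width: 0.0159
gripper_force: 25.0
[ 0.49375693 -0.19232082  0.17555263]
(array([ 492.7, -222.5]), array([119.8, 130.3]), 71.5, 2124, np.float64(19.9), array([ 489. , -193.1]))
```

View pics/w4.png

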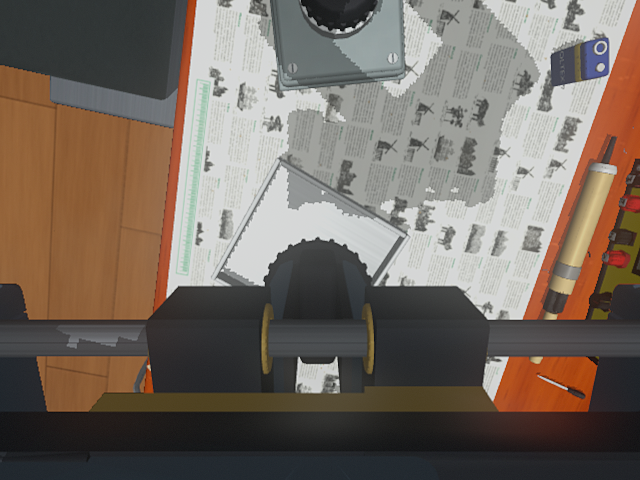

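The tray is under the cap, running from (280,160) to (405,235) and on below. Its centre is about 30 mm further in −y.

```bash
python3 -m creep '[[[1,0,-10,0,0,0,0],[1,0,-12,-5,0,0,0],[1,0,-9,-10,0,0,0],[1,0,0,-20,0,0,0],[1,0,0,-25,0,0,0],[1,0,0,-20,0,0,0],[1,0,0,-15,0,0,0],[1,0,0,0,0,0,0]]]'
python3 -m creep '[[[1,0,0,-12,0,0,0],[1,0,0,-10,0,0,0],[1,0,0,-8,0,0,0],[1,0,0,-6,0,0,0],[1,0,0,-4,0,0,0],[1,0,0,-2,0,0,0],[1,0,0,0,0,0,0],[1,0,0,0,0,0,0]]]'
```

```text
time: 11.02
position: [0.4917, -0.2233, 0.0769]
tool_rot: [-3.135, -0.005, 1.779]
contact_force: [-0.4, 0.5, -1.1]
width: 0.0157
gripper_force: 25.0
time: 11.68
position: [0.4946, -0.2239, 0.0392]
tool_rot: [3.141, 0.0, 1.779]
contact_force: [-0.2, 0.5, -0.3]
width: 0.0159
gripper_force: 25.0
```

```bash
python3 -m creep '[[[1,0,0,-1.5,0,0,0],[1,0,0,-1.5,0,0,0],[1,0,0,-1,0,0,0],[1,0,0,-1,0,0,0],[1,0,0,-1,0,0,0],[1,0,0,-0.7,0,0,0],[1,0,0,0,0,0,0],[1,0,0,0,0,0,0]]]'
```

```text
time: 12.35
position: [0.4943, -0.2238, 0.0322]
tool_rot: [3.142, -0.0, 1.779]
contact_force: [0.3, 0.8, -0.9]
width: 0.0155
gripper_force: 25.0
```

```bash
python3 -m creep '[[[1,0,0,-0.5,0,0,0],[1,0,0,0,0,0,0],[1,0,0,-0.5,0,0,0],[1,0,0,0,0,0,0],[1,0,0,-0.3,0,0,0],[1,0,0,0,0,0,0],[1,0,0,0,0,0,0],[1,0,0,0,0,0,0]]]'
```

```text
time: 13.02
position: [0.4945, -0.2239, 0.0314]
tool_rot: [3.141, 0.0, 1.779]
contact_force: [-1.6, 0.4, 5.9]
width: 0.0159
gripper_force: 25.0
```

The tray floor is reached at 5.9 N. I'll release, then retreat straight up.

```bash
python3 -m creep '[[[0.6,0,0,0,0,0,0],[0.6,0,0,0,0,0,0],[0.6,0,0,0,0,0,0],[0.6,0,0,0,0,0,0],[0.6,0,0,0,0,0,0],[0.6,0,0,0,0,0,0],[0.6,0,0,0,0,0,0],[0.6,0,0,0,0,0,0]]]'
python3 -m creep '[[[0.6,0,0,4,0,0,0],[0.6,0,0,8,0,0,0],[0.6,0,0,15,0,0,0],[0.6,0,0,20,0,0,0],[0.6,0,0,25,0,0,0],[0.6,0,0,25,0,0,0],[0.6,0,0,25,0,0,0],[0.6,0,0,20,0,0,0]]]'
python3 -m creep '[[[0.6,-10,20,10,0,0,0],[0.6,-10,20,0,0,0,0],[0.6,-10,20,0,0,0,0],[0.6,-10,20,0,0,0,0],[0.6,-10,20,0,0,0,0],[0.6,0,0,0,0,0,0],[0.6,0,0,0,0,0,0],[0.6,0,0,0,0,0,0]]]'
python3 - <<'E'
from h import *
from plant import eyes
f=eyes.grab_frame("scene"); W=cloud(f)
w=W[(W[...,2]>.04)&(W[...,2]<.08)&(np.hypot(W[...,0]-.494,W[...,1]+.225)<.06)]; print(rect(w),w[:,2].max())
cv2.imwrite("pics/s2.png",f["color"][:,:,::-1])
E
```

```text
time: 13.68
position: [0.4944, -0.2238, 0.0309]
tool_rot: [3.142, -0.0, 1.779]
contact_force: [-0.2, -1.1, -0.4]
width: 0.0366
gripper_force: 0.0
time: 14.35
position: [0.4948, -0.2241, 0.1759]
tool_rot: [3.139, 0.002, 1.779]
contact_force: [0.5, -0.1, 0.4]
width: 0.0366
gripper_force: 0.0
time: 15.02
position: [0.445, -0.1243, 0.1837]
tool_rot: [3.14, 0.001, 1.779]
contact_force: [-0.1, 0.2, 0.4]
width: 0.0363
gripper_force: 0.0
(array([ 494.7, -225.3]), array([17.7, 46.2]), 11.8, 334, np.float64(49.6), array([ 492.1, -225.6])) 0.05535633272336482
```

View pics/s2.png

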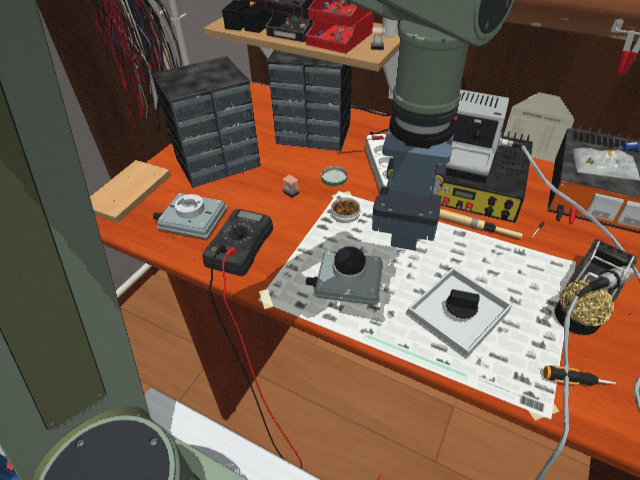

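The cap stands upright in the tray at (462,303), with its top about 50 mm up. The bar housing at (190,212) is open, the round housing is untouched, and the gripper is clear.

```bash
python3 -c "
from plant import ctrl;print(ctrl.close_job())"
```

```text
the job is handed in; nothing more can be done
None
```

The bar cap is unscrewed, lifted off and standing upright in the steel tray with the gripper clear; the round-cap housing was left alone, and the job was handed in at about 15 s.

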